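# Turn over die-cast covers on a lever fixture and reject those missing a boss

## Task

Turn over all three die-cast covers on the lever-operated turn-over fixture, so that they lie on its dark deck with their hollow undersides up for inspection. Only when all three are turned, put each cover that lacks one of its two round bosses in the fixture's long reject tray, and leave any complete cover lying turned over on the deck. Do not disturb the meter, the screwdriver or the bottle.

Things in the scene. Friction and masses are not known exactly. Their poses are not given: they have to be found in the camera images.
- fixture: Turn-over fixture, fixed. Origin: on the bench below the middle of the hinge line; x away from the robot, y along the hinge line, z up. Three grey hinged leaves, 84 mm wide, centred at y = -135, 0, 135 mm, reach from x = -88 to 0 (hinge line); the flat dark deck from x = 1 to 90 mm, 420 mm long. Leaf tops, hinge line and deck are 30 mm above the bench.
- tray (a point): Centre of the reject tray's inner floor, 4 mm above the bench. The tray is part of the fixture, along the deck's far edge: inside x = 90 to 184 mm, y = -206 to 206 mm of the fixture; far and end walls 30 mm high. Nothing fences it off from the deck: a cover pushed over the deck's far edge falls in.
- cover_a: Die-cast aluminium cover, lid 64 (x) x 70 (y) x 18 mm, about 0.12 kg: closed top, 4 mm skirt walls, hollow underside. All look alike from above until turned over. Origin: centre of the underside, level with the rim; z points to the closed top. Complete: two bosses in the hollow, at +y and -y (round, 16 mm wide, 11 mm tall, dark hole, 17 mm from the centre).
- cover_b: Die-cast aluminium cover, lid 64 (x) x 70 (y) x 18 mm, about 0.12 kg: closed top, 4 mm skirt walls, hollow underside. All look alike from above until turned over. Origin: centre of the underside, level with the rim; z points to the closed top. Faulty: only the -y boss (round, 16 mm wide, 11 mm tall, dark hole, 17 mm from the centre).
- cover_c: Die-cast aluminium cover, lid 64 (x) x 70 (y) x 18 mm, about 0.12 kg: closed top, 4 mm skirt walls, hollow underside. All look alike from above until turned over. Origin: centre of the underside, level with the rim; z points to the closed top. Faulty: only the +y boss (round, 16 mm wide, 11 mm tall, dark hole, 17 mm from the centre).
- leaf_0 (a joint): Angle of the leaf at the fixture's y = -135 mm: 0 flat (a cover lies on it), grows as it swings up and over towards the deck, stop at 2.15. Pushing its lever takes about 1 to 3 N; a light spring brings it back to 0 when let go. The cover topples onto the deck when the leaf is past about 1.9: push it to about 2.05, then let go.
- lever_0 (a point): Middle of the black T-bar (12 mm thick, 42 mm long along y) on leaf_0's lever, 110 mm from the hinge line, 68 mm to +y of the leaf's centre line. Leaf down: the lever leans 50 degrees towards the robot, bar 101 mm above the bench. Push the bar in an arc over the top, away from the robot, to swing the leaf. The 8 mm thick lever arm is at the bar's -y end.
- leaf_1 (a joint): Angle of the leaf at the fixture's y = 0 mm: 0 flat (a cover lies on it), grows as it swings up and over towards the deck, stop at 2.15. Pushing its lever takes about 1 to 3 N; a light spring brings it back to 0 when let go. The cover topples onto the deck when the leaf is past about 1.9: push it to about 2.05, then let go.
- lever_1 (a point): Middle of the black T-bar (12 mm thick, 42 mm long along y) on leaf_1's lever, 110 mm from the hinge line, 68 mm to +y of the leaf's centre line. Leaf down: the lever leans 50 degrees towards the robot, bar 101 mm above the bench. Push the bar in an arc over the top, away from the robot, to swing the leaf. The 8 mm thick lever arm is at the bar's -y end.
- leaf_2 (a joint): Angle of the leaf at the fixture's y = 135 mm: 0 flat (a cover lies on it), grows as it swings up and over towards the deck, stop at 2.15. Pushing its lever takes about 1 to 3 N; a light spring brings it back to 0 when let go. The cover topples onto the deck when the leaf is past about 1.9: push it to about 2.05, then let go.
- lever_2 (a point): Middle of the black T-bar (12 mm thick, 42 mm long along y) on leaf_2's lever, 110 mm from the hinge line, 68 mm to +y of the leaf's centre line. Leaf down: the lever leans 50 degrees towards the robot, bar 101 mm above the bench. Push the bar in an arc over the top, away from the robot, to swing the leaf. The 8 mm thick lever arm is at the bar's -y end.
- meter: Bystander: black hand-held multimeter lying flat, 150 x 75 x 41 mm, origin at the centre of its underside.
- screwdriver: Bystander: screwdriver lying on the bench along its own x, about 0.2 m long, handle to -x; origin under its middle.
- cleaner: Bystander: upright bottle, 52 mm in diameter and 130 mm tall; origin at the centre of its foot.
Things that resemble listed ones, but are neither listed nor needed, are in the scene too. What is shaped like the cover_b but purple or red is not meant. Leave any turquoise look-alike of the cover_a alone.

How it is judged:
On the way, in this order (a step that is already met when the one before it is completed fails the run):
1. all three covers have been turned over and show their undersides on the deck (angle between each of cover_a, cover_b, cover_c's own z axis and vertical above 2.9 rad and x of cover_a in the frame of fixture between 0 and 0.09 m and y of cover_a in the frame of fixture between -0.21 and 0.21 m and z of cover_a in the frame of fixture between 0.04 and 0.056 m and x of cover_b in the frame of fixture between 0 and 0.09 m and y of cover_b in the frame of fixture between -0.21 and 0.21 m and z of cover_b in the frame of fixture between 0.04 and 0.056 m and x of cover_c in the frame of fixture between 0 and 0.09 m and y of cover_c in the frame of fixture between -0.21 and 0.21 m and z of cover_c in the frame of fixture between 0.04 and 0.056 m), for 0.2 s.
2. both covers that lack a boss are in the reject tray (x of cover_b in the frame of fixture between 0.105 and 0.186 m and y of cover_b in the frame of fixture between -0.21 and 0.21 m and z of each of cover_b, cover_c in the frame of fixture below 0.04 m and x of cover_c in the frame of fixture between 0.105 and 0.186 m and y of cover_c in the frame of fixture between -0.21 and 0.21 m), for 0.2 s.
At the end, for the whole second after the job is handed in: Both faulty covers are in the reject tray (origin 105 to 186 mm beyond the hinge line, below 40 mm above the bench, either way up, leaning allowed); the complete cover lies upside down on the deck, within 14 degrees of level, its centre over the deck; all at rest (all of step 2 and angle between cover_a's own z axis and vertical above 2.9 rad and x of cover_a in the frame of fixture between 0 and 0.09 m and y of cover_a in the frame of fixture between -0.21 and 0.21 m and z of cover_a in the frame of fixture between 0.04 and 0.056 m and linear speed of each of cover_a, cover_b, cover_c below 0.02 m/s); the robot touches nothing.
It fails at once if the meter is disturbed (moved more than 30 mm) (distance of meter from where it was at the start of the episode above 0.03 m).
It fails at once if the screwdriver is disturbed (moved more than 30 mm) (distance of screwdriver from where it was at the start of the episode above 0.03 m).
It fails at once if the bottle is disturbed (moved more than 30 mm) (distance of cleaner from where it was at the start of the episode above 0.03 m).
It also fails if it takes over 64 s, if anything falls off the work surface, if the arm or the gripper's body presses on something with over 40 N, if the wrist force passes 120 N, or if a joint passes its speed limit or range.

## Robot

A 6-joint arm with a two-finger parallel gripper is mounted at the origin on the work surface. World frame = base frame: x ahead of the robot, y to its left, z up, the work surface at z = 0. Lengths are in m, angles in rad, forces in N, time in s.
With the tool pointing down it reaches from about 0.35 to 0.95 m from the base axis. Payload 17.4 kg.
Tool frame: the origin (TCP) lies on the mounting face of the last link; the fingertips stand 186 mm ahead of it and the grasp point (between the pads) lies 167 mm ahead of it (r.grip_point_offset is the y of the grasp point in the tool frame, in m); y points along the fingers, z is the direction in which the jaws open and shut, and the axes are right-handed (so a half turn about y gives the same grasp; the last joint's range is limited). The gripper opens to 93 mm and grips with 3 to 60 N. Pads are 15 mm wide; open, the fingers measure 128 mm over their backs; the gripper's body (75 mm by 188 mm) begins 65 mm behind the grasp point.
Start: joints at [-1.238, 0.116, 1.442, -0, 1.584, -0.038], TCP at [0.245, -0.629, 0.405] pointing down, gripper open.
Joint ranges: [-2.83, 2.83], [-0.83, 2.19], [0.07, 2.5], [-1.14, 4.28], [0.01, 3], [-2.97, 2.97]. Speed limits (rad/s): [1.89, 1.89, 2.22, 3.14, 3.14, 3.14].

## Interface

Orientations are given as a unit quaternion [x, y, z, w].
In Python, from plant import r gives the robot as it stands. The module is installed in compiled form; this text tells all that it offers.
- The arm moves only by the shell command python3 -m inch 'ROWS' [FORCE]. ROWS is JSON, a list that holds one entry, the list of rows, each a list of 5 numbers: the shift along the tool's x, y, z in mm, then the turn about the tool's y in rad, then the opening, from 0 (shut) to 1 (fully open). A call has 1 to 12 rows; each row is the pose to reach, as a shift and turn from the pose measured when the call began, along the tool's axes at that moment; what a row does not reach only later rows make up. A row lasts 1/10 s, in which the tool goes at most 50 mm and 8.59 degrees, less where a joint would pass 70% of its speed; a pose out of reach is approached as far as the arm can. A call with a gripper value outside its range is refused whole. The fingers move at their own pace and stop on an object; FORCE is the grip in N (left out, the last holds). Time passes only in rows, so rows that repeat a pose let the fingers close. It gives the time, the measured TCP pose, the force and the opening at its end, in the units of the state.
- r.state(): the state, without advancing time (a new reading comes with each control period).
- r.snapshot(name): name is "side" or "top"; returns (picture, depth): 384x512x3 uint8, blue, green, red; 384x512 float32, m along the optical axis (not along the pixel's ray), 0 where there is no reading.
- r.camera_model(name): a dict with "fov_y" (degrees; the focal length in pixels is half the picture's height over the tangent of half this angle, whatever the lens; pixels are square), "cx", "cy" (the principal point, pixels), "k1" (the pictures are not rectified: a ray, as slopes to the right and down, at radius r is drawn at 1 + k1 r^2 times it, then the intrinsics apply), "extrinsics" (4x4, takes a point from camera to world coordinates). Camera axes: x right, y up, looking along -z (the intrinsics and any distortion apply to the point x, -y, -z); pixel columns grow to the right and rows downward; lengths in m; the calibration is good to about 2 mm. A picture is of the moment at which its call begins. camera_model takes no time and is no camera call.
- r.sign_off(): hands the job in, once; it reports no verdict.
The state is a dict: "clock": time; "joint_pos": joint angles; "dq": joint speeds; "joint_torque": joint torques, N m; "position": TCP position; "tcp_rot": TCP orientation; "contact_force": force on the tool from outside, world axes, zero at the start; "moment": the same for the moment, N m; "gripper_width": finger opening in m.
Only numpy, scipy, OpenCV 4.12 (cv2) and the standard library are available. Lean on these libraries where they do the work, as an engineer would, in place of code of your own. Each camera call takes 0.05 s, during which the arm holds its last target.

## Working session

There is one attempt and no reset: what is moved stays moved. The work goes in short steps, Python scripts to look and compute and a shell command to move; the robot and the scene stay as the last step left them, time stands still between calls to the robot, and variables do not carry over. Pictures are saved under pics/ and viewed, and the job is handed in when it is done.

```bash
mkdir -p pics; cat > h.py <<'E'
import numpy as np, cv2
from plant import r
def K(n):
    m=r.camera_model(n); f=192/np.tan(np.radians(m['fov_y'])/2); return m,f
def unproj(n,u,v,depth):
    m,f=K(n); d=ray_cam(m,f,u,v); p=d*depth
    E=np.array(m['extrinsics']); return E[:3,:3]@p+E[:3,3]
def ray_cam(m,f,u,v):
    a=np.array([(u-m['cx'])/f,(v-m['cy'])/f]); s=a.copy()
    for _ in range(30): s=a/(1+m['k1']*(s@s))
    return np.array([s[0],-s[1],-1.])
def onplane(n,u,v,z):
    m,f=K(n); E=np.array(m['extrinsics']); d=E[:3,:3]@ray_cam(m,f,u,v); o=E[:3,3]
    return o+d*(z-o[2])/d[2]
def proj(n,p):
    m,f=K(n); E=np.array(m['extrinsics']); c=E[:3,:3].T@(np.array(p)-E[:3,3])
    s=np.array([c[0],-c[1]])/-c[2]; s=s*(1+m['k1']*(s@s)); return s*f+[m['cx'],m['cy']]
E
python3 - <<'E'
from h import *
for n in('top','side'):
    p,d=r.snapshot(n); cv2.imwrite(f'pics/{n}0.png',p); np.save(f'{n}0.npy',d); print(r.camera_model(n))
print(r.state())
E
```

```text
{'fov_y': 48.96671725057904, 'cx': 259.4725464924944, 'cy': 195.54946151009577, 'k1': -0.008214217349007367, 'extrinsics': array([[ 0.02571748,  0.9963085 , -0.08190232,  0.39753125],
       [-0.99959575,  0.02463561, -0.0141927 , -0.01539271],
       [-0.01212259,  0.08223421,  0.9965393 ,  1.44094009],
       [ 0.        ,  0.        ,  0.        ,  1.        ]])}
{'fov_y': 53.43436005006988, 'cx': 250.12710456408226, 'cy': 184.54501161418983, 'k1': -0.09271813466963276, 'extrinsics': array([[-0.77770478,  0.43530697, -0.45352301,  0.01057487],
       [-0.62849991, -0.52376731,  0.57502667,  0.59487993],
       [ 0.01277259,  0.73224016,  0.68092673,  0.83270917],
       [ 0.        ,  0.        ,  0.        ,  1.        ]])}
{'clock': 0.1, 'joint_pos': array([-1.23782194e+00,  1.16463048e-01,  1.44215862e+00, -2.42989985e-05,
        1.58400873e+00, -3.78025679e-02]), 'dq': array([-0.00112195, -0.00159771, -0.0004912 ,  0.00049696, -0.00124244,
       -0.00100975]), 'joint_torque': array([ 5.46770316e-03, -7.22892237e+01, -6.23864365e+01,  7.81616522e-02,
        2.27329368e-02, -7.80116989e-05]), 'position': array([ 0.24457431, -0.62915796,  0.40408677]), 'tcp_rot': array([-0.13040216,  0.69535188, -0.69462859,  0.13027726]), 'contact_force': array([ 0.6278026 ,  0.41441597, -0.46902153]), 'moment': array([-0.0324633 , -0.01725318, -0.00478128]), 'gripper_width': 0.0929935694352366}
```

View pics/top0.png

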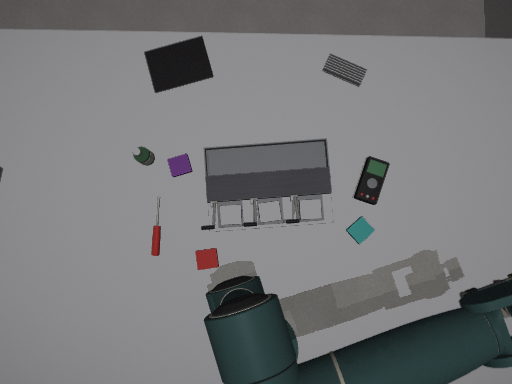

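View pics/side0.png

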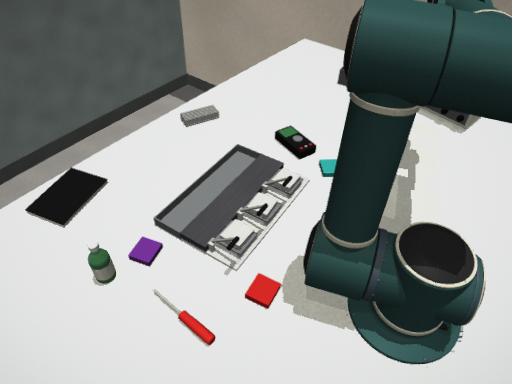

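Top view: the fixture sits at about (205–333, 140–232). The covers on the leaves are at (231,215), (270,211) and (311,209), and the black T-bars at (208,227), (250,224) and (292,221). The purple (180,165), red (207,259) and turquoise (360,230) pieces are look-alikes. The meter is at (372,180), the bottle at (144,156) and the screwdriver at (156,228). Next I'll enlarge the fixture.

```bash
python3 - <<'E'
from h import *
p=cv2.imread('pics/top0.png'); c=p[130:245,195:345]; cv2.imwrite('pics/crop0.png',cv2.resize(c,None,fx=5,fy=5,interpolation=cv2.INTER_CUBIC))
g=cv2.cvtColor(p,cv2.COLOR_BGR2GRAY)
m=(g<115).astype('uint8'); m[:, :195]=0;m[:,345:]=0;m[:130]=0;m[245:]=0
n,l,s,ce=cv2.connectedComponentsWithStats(m)
for i in range(1,n):
    if s[i,4]>15: print(s[i],ce[i])
i=1+np.argmax(s[1:,4]); cs,_=cv2.findContours((l==i).astype('uint8'),cv2.RETR_EXTERNAL,cv2.CHAIN_APPROX_NONE)
print(cv2.boxPoints(cv2.minAreaRect(max(cs,key=len))))
E
```

```text
[ 201  138  131   93 8107] [266.55840632 176.51005304]
[[194.76474 147.94118]
 [327.36472 137.74117]
 [333.72354 220.40587]
 [201.12357 230.60588]]
```

View pics/crop0.png

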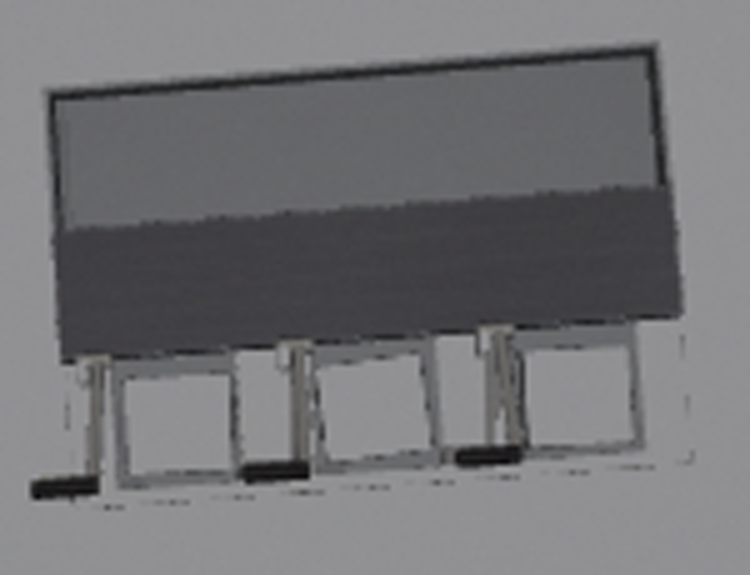

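```bash
python3 - <<'E'
from h import *
a=onplane('top',207.5,202.2,.03);b=onplane('top',331.5,193.5,.03)
print(a,b,np.linalg.norm(a-b))
yd=(a-b)/np.linalg.norm(a-b); xd=np.array([yd[1],-yd[0],0]); print('yaw',np.arctan2(xd[1],xd[0]),(a+b)/2-xd*.001)
bars=[onplane('top',*q,.107) for q in [(208,227.6),(250.4,224.2),(292.6,221.2)]]
for q in bars: print('bar',q)
print(np.diff(bars,axis=0))
o=(a+b)/2-xd*.001
for q in bars: print('bar in fix',(q-o)@xd,(q-o)@yd)   # expect x -84, y 203,68,-67
for k,z in (('c',0),):
  for u,v in [(195+49/5,130+92/5),(195+657/5,130+45/5)]:
    q=onplane('top',u,v,.03);print('tray far corner',(q-o)@xd,(q-o)@yd)
s=r.state(); from scipy.spatial.transform import Rotation as R
print(R.from_quat(s['tcp_rot']).as_matrix(), r.grip_point_offset)
E
```

```text
[0.48676758 0.1786662  0.03      ] [ 0.52635585 -0.23658703  0.03      ] 0.4171360417998484
yaw 0.09504797734565536 [ 0.50556623 -0.02905532  0.03      ]
bar [0.40154668 0.16361537 0.107     ]
bar [0.41569906 0.0299148  0.107     ]
bar [ 0.42854289 -0.10301502  0.107     ]
[[ 0.01415238 -0.13370057  0.        ]
 [ 0.01284383 -0.13292983  0.        ]]
bar in fix -0.08526464620920428 0.201673009869842
bar in fix -0.08386498452051103 0.06723279239724245
bar in fix -0.08369482014825275 -0.0663159794763865
tray far corner 0.1843945729753527 0.2069216803103929
tray far corner 0.18705188582351726 -0.20682543501280284
[[-9.32046220e-01 -3.62155456e-04  3.62339222e-01]
 [-3.62339403e-01  9.72805910e-04 -9.32045713e-01]
 [-1.49402964e-05 -9.99999461e-01 -1.03792326e-03]] 0.1673
```

```bash
cat >> h.py <<'E'
from scipy.spatial.transform import Rotation as R
YAW=0.0955; O=np.array([.5056,-.0291,0])
xd=np.array([np.cos(YAW),np.sin(YAW),0]); yd=np.array([-xd[1],xd[0],0])
def w2f(p): q=np.asarray(p)-O; return np.array([q@xd,q@yd,q[2]])
def f2w(x,y,z): return O+x*xd+y*yd+np.array([0,0,z])
def tip(): 
    s=r.state(); Rm=R.from_quat(s['tcp_rot']).as_matrix(); return s['position']+Rm[:,1]*.186, Rm
def goto(x,y,z):
    t,Rm=tip(); d=Rm.T@(f2w(x,y,z)-t)*1000
    zt=-yd; a=np.arctan2(Rm[:,2]@xd,Rm[:,2]@(-yd)) # angle off
    print('shift mm',d.round(1),'turn',round(float(np.arctan2(np.dot(np.cross(Rm[:,2],zt),Rm[:,1]),Rm[:,2]@zt)),4),'tip fix',(w2f(t)*1000).round(1))
E
python3 -c "
from h import *
goto(-.112,-.062,.125); goto(-.112,-.062,.093)"
```

```text
shift mm [-336.1   93.5 -435.2] turn 0.2753 tip fix [-317.1 -572.2  218.1]
shift mm [-336.1  125.5 -435.2] turn 0.2753 tip fix [-317.1 -572.2  218.1]
```

```bash
python3 -m inch '[[[-28,8,-36,0.02,0],[-56,16,-72,0.05,0],[-84,23,-108,0.07,0],[-112,31,-145,0.1,0],[-140,39,-181,0.12,0],[-168,47,-218,0.14,0],[-196,55,-254,0.17,0],[-224,62,-290,0.2,0],[-252,70,-326,0.22,0],[-280,78,-363,0.25,0],[-308,86,-400,0.275,0],[-336,93,-435,0.275,0]]]' 20; python3 -c "
from h import *
goto(-.112,-.062,.093)
p,d=r.snapshot('top');cv2.imwrite('pics/t1.png',p);p,d=r.snapshot('side');cv2.imwrite('pics/s1.png',p)"
```

```text
clock: 1.3
position: [0.3999, -0.0999, 0.3112]
tcp_rot: [-0.033, 0.707, -0.706, 0.033]
contact_force: [1.0, -0.9, -0.4]
gripper_width: 0.0026
shift mm [ 0.  32.2  1.8] turn -0.0008 tip fix [-112.   -60.3  125.2]
```

```bash
python3 -c "
from h import *
p=cv2.imread('pics/s1.png')
cv2.imwrite('pics/s1c.png',cv2.resize(p[100:290,140:340],None,fx=3.5,fy=3))
for k in (-.067,.068,.203): print(proj('side',f2w(-.084,k,.101)))"
```

```text
[286.80835288 180.33621055]
[261.64693782 208.77755202]
[231.97183038 242.23276659]
```

View pics/s1c.png

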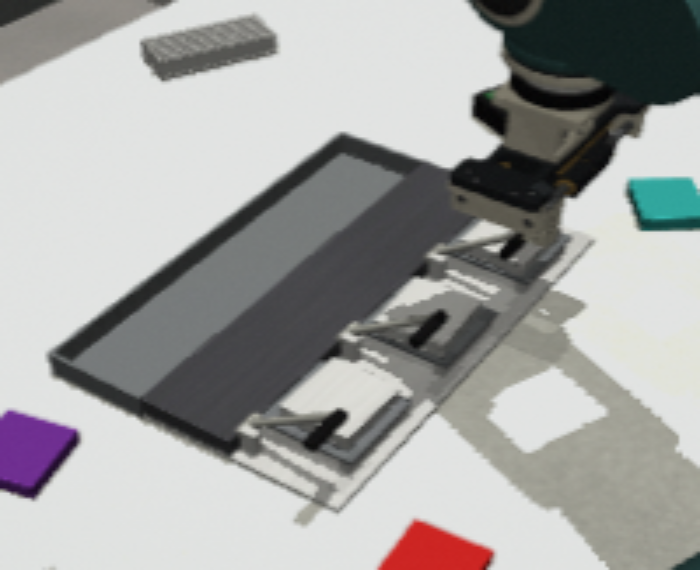

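The bars show up where I predicted: (286,181), (262,210) and (233,243) in the side view. The closed fingers are just behind lever 0. Next I'll tabulate the arc.

```bash
python3 -c "
from h import *
for t in np.arange(0,2.1,.1):
    f=np.radians(-50)+t; x=110*np.sin(f)-13.5; z=30+110*np.cos(f)-8
    print(round(t,2),'tip',x.round(1),z.round(1),'tool from (-112,93):',(-(x+112)).round(),(-(z-93)).round())"
```

```text
0.0 tip -97.8 92.7 tool from (-112,93): -14.0 0.0
0.1 tip -90.3 100.8 tool from (-112,93): -22.0 -8.0
0.2 tip -82.0 108.0 tool from (-112,93): -30.0 -15.0
0.3 tip -73.1 114.5 tool from (-112,93): -39.0 -21.0
0.4 tip -63.6 119.9 tool from (-112,93): -48.0 -27.0
0.5 tip -53.6 124.4 tool from (-112,93): -58.0 -31.0
0.6 tip -43.1 127.9 tool from (-112,93): -69.0 -35.0
0.7 tip -32.4 130.4 tool from (-112,93): -80.0 -37.0
0.8 tip -21.5 131.7 tool from (-112,93): -91.0 -39.0
0.9 tip -10.5 132.0 tool from (-112,93): -102.0 -39.0
1.0 tip 0.5 131.1 tool from (-112,93): -112.0 -38.0
1.1 tip 11.3 129.2 tool from (-112,93): -123.0 -36.0
1.2 tip 21.9 126.2 tool from (-112,93): -134.0 -33.0
1.3 tip 32.1 122.1 tool from (-112,93): -144.0 -29.0
1.4 tip 41.9 117.1 tool from (-112,93): -154.0 -24.0
1.5 tip 51.1 111.1 tool from (-112,93): -163.0 -18.0
1.6 tip 59.6 104.2 tool from (-112,93): -172.0 -11.0
1.7 tip 67.5 96.5 tool from (-112,93): -179.0 -3.0
1.8 tip 74.5 88.0 tool from (-112,93): -187.0 5.0
1.9 tip 80.7 78.9 tool from (-112,93): -193.0 14.0
2.0 tip 85.9 69.2 tool from (-112,93): -198.0 24.0
```

```bash
python3 -m inch '[[[0,16,2,0,0],[0,32,2,0,0],[0,32,2,0,0]]]'; python3 -c "
from h import *
goto(-.112,-.062,.093)"
```

```text
clock: 1.7
position: [0.4003, -0.1, 0.2762]
tcp_rot: [-0.037, 0.707, -0.705, 0.034]
contact_force: [-0.3, 0.2, -0.2]
gripper_width: 0.0007
shift mm [-0.3 -2.8  2.1] turn 0.0052 tip fix [-112.4  -59.9   90.2]
```

```bash
python3 -m inch '[[[-8,-3,0,0,0],[-15,-3,0,0,0],[-22,-10,0,0,0],[-30,-17,0,0,0],[-39,-24,0,0,0],[-48,-30,0,0,0],[-58,-34,0,0,0],[-69,-37,0,0,0],[-80,-40,0,0,0],[-91,-41,0,0,0],[-102,-41,0,0,0],[-102,-41,0,0,0]]]'; python3 -c "
from h import *
goto(-.0105,-.062,.132)
p,d=r.snapshot('side');cv2.imwrite('pics/s2c.png',cv2.resize(p[100:290,140:340],None,fx=3.5,fy=3))"
```

```text
clock: 2.9
position: [0.503, -0.0897, 0.3163]
tcp_rot: [-0.037, 0.708, -0.705, 0.034]
contact_force: [-0.9, -0.4, 0.4]
gripper_width: 0.0005
shift mm [ 1.3 -1.7  2.6] turn 0.0056 tip fix [ -9.2 -59.4 130.3]
```

View pics/s2c.png

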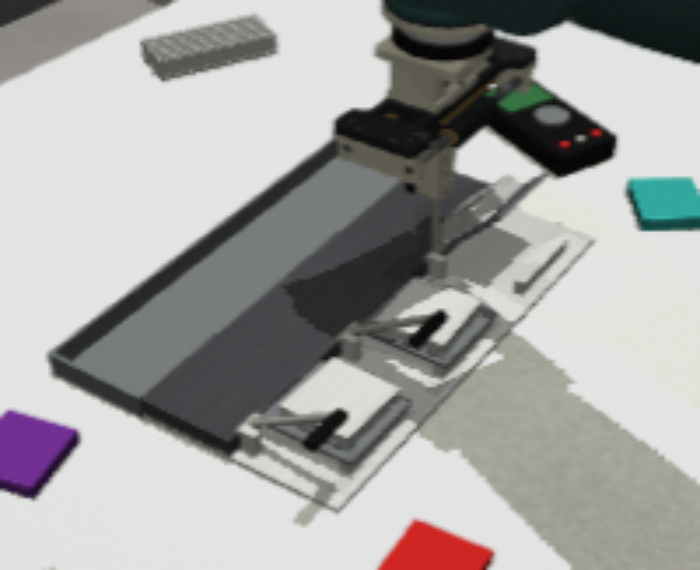

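```bash
python3 -m inch '[[[-10,-1,2,0,0],[-20,1,2,0,0],[-31,4,2,0,0],[-41,8,2,0,0],[-51,13,2,0,0],[-60,19,2,0,0],[-69,26,2,0,0],[-77,34,2,0,0],[-84,42,2,0,0],[-90,51,2,0,0],[-95,61,2,0,0],[-95,61,2,0,0]]]'; python3 -c "
from h import *
goto(.0859,-.062,.0692)
p,d=r.snapshot('side');cv2.imwrite('pics/s3c.png',cv2.resize(p[100:290,140:340],None,fx=3.5,fy=3))"
```

```text
clock: 4.15
position: [0.5969, -0.0818, 0.2528]
tcp_rot: [-0.038, 0.708, -0.705, 0.033]
contact_force: [-1.8, -0.6, -0.4]
gripper_width: 0.0006
shift mm [-1.3 -2.4  1.6] turn 0.0057 tip fix [ 84.5 -60.4  66.8]
```

View pics/s3c.png

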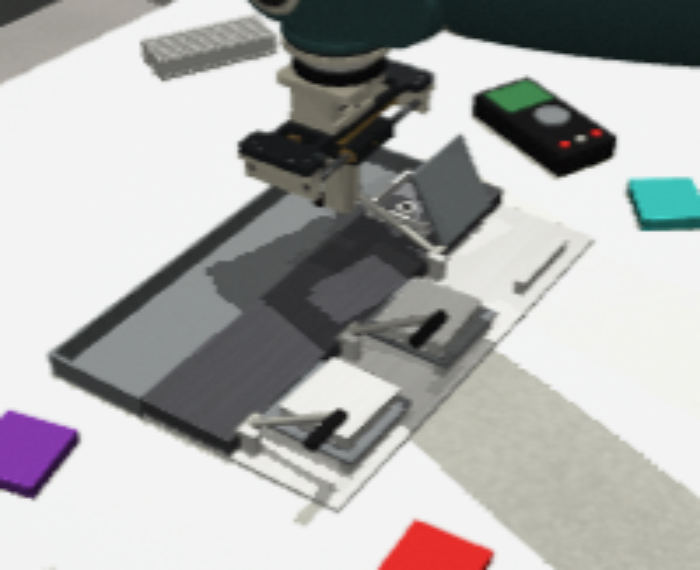

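```bash
python3 -m inch '[[[-4,3,0,0,0],[-4,3,0,0,0],[-4,3,0,0,0],[10,-21,0,0,0],[25,-37,0,0,0],[43,-50,0,0,0],[63,-59,0,0,0],[84,-64,0,0,0],[106,-65,0,0,0],[128,-61,0,0,0],[148,-53,0,0,0]]]'; python3 -c "
from h import *
p,d=r.snapshot('side');cv2.imwrite('pics/s4c.png',cv2.resize(p[100:290,140:340],None,fx=3.5,fy=3))
goto(-.0978,.073,.125)
goto(-.120,.073,.093)
"
```

```text
clock: 5.3
position: [0.4488, -0.0971, 0.3086]
tcp_rot: [-0.038, 0.707, -0.705, 0.034]
contact_force: [-0.3, -0.4, -0.9]
gripper_width: 0.0007
shift mm [  30.7   -3.3 -134.6] turn 0.0055 tip fix [-66.4 -61.4 120.9]
shift mm [  52.6   28.9 -134.6] turn 0.0055 tip fix [-66.4 -61.4 120.9]
```

View pics/s4c.png

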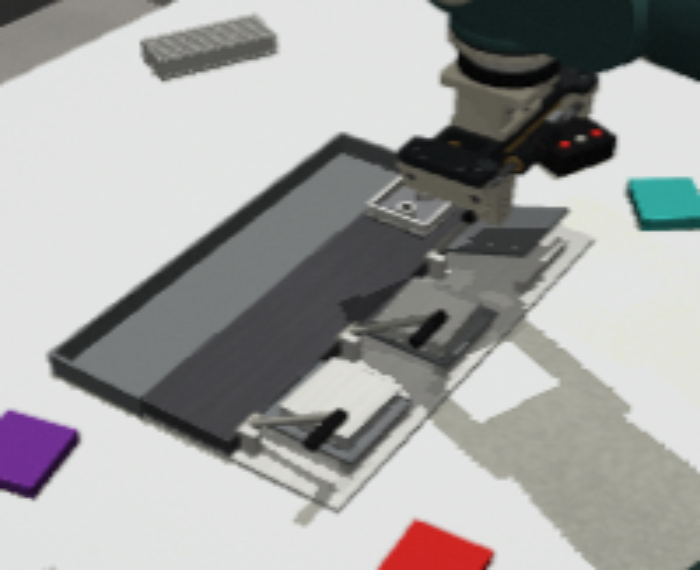

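Cover 0 lies hollow side up on the deck at crop (407,205). On to lever 1.

```bash
python3 -m inch '[[[20,-4,0,0,0],[47,-4,0,0,0],[47,-4,-45,0,0],[47,-4,-90,0,0],[47,-4,-135,0,0],[47,14,-135,0,0],[47,29,-135,0,0],[47,29,-135,0,0]]]'; python3 -c "
from h import *
goto(-.0978,.073,.093)
"
```

```text
clock: 6.15
position: [0.3858, 0.0322, 0.2771]
tcp_rot: [-0.039, 0.708, -0.705, 0.032]
contact_force: [0.8, -0.9, 0.0]
gripper_width: 0.0006
shift mm [-17.5  -2.1   0.3] turn 0.0054 tip fix [-115.3   73.2   91.1]
```

```bash
python3 -m inch '[[[-10,-2,0,0,0],[-17,-2,0,0,0],[-25,-10,0,0,0],[-33,-17,0,0,0],[-42,-24,0,0,0],[-51,-29,0,0,0],[-61,-33,0,0,0],[-72,-37,0,0,0],[-83,-39,0,0,0],[-94,-41,0,0,0],[-105,-41,0,0,0],[-115,-40,0,0,0]]]'; python3 -c "
from h import *
goto(.0005,.073,.131)"
```

```text
clock: 7.35
position: [0.5016, 0.0438, 0.3157]
tcp_rot: [-0.039, 0.708, -0.705, 0.032]
contact_force: [0.2, -0.1, 0.7]
gripper_width: 0.0003
shift mm [ 0.6 -1.2  0.7] turn 0.0054 tip fix [  1.1  73.7 129.7]
```

```bash
python3 -m inch '[[[-10,1,0,0,0],[-21,4,0,0,0],[-31,8,0,0,0],[-41,13,0,0,0],[-50,19,0,0,0],[-59,26,0,0,0],[-66,33,0,0,0],[-73,42,0,0,0],[-80,51,0,0,0],[-85,61,0,0,0],[-88,66,0,0,0],[-88,66,0,0,0]]]'; python3 -m inch '[[[0,0,0,0,0],[0,0,0,0,0]]]' ;python3 -c "
from h import *
goto(.0005,.073,.131)
p,d=r.snapshot('side');cv2.imwrite('pics/s5c.png',cv2.resize(p[100:290,140:340],None,fx=3.5,fy=3))"
```

```text
clock: 8.55
position: [0.5884, 0.0528, 0.2476]
tcp_rot: [-0.04, 0.708, -0.705, 0.031]
contact_force: [-5.9, -2.1, -1.3]
gripper_width: 0.0002
clock: 8.75
position: [0.5883, 0.0528, 0.2478]
tcp_rot: [-0.04, 0.708, -0.705, 0.031]
contact_force: [-4.3, -0.9, -1.3]
gripper_width: 0.0007
shift mm [ 88.2 -68.1   0.7] turn 0.0054 tip fix [87.9 74.5 61.8]
```

View pics/s5c.png

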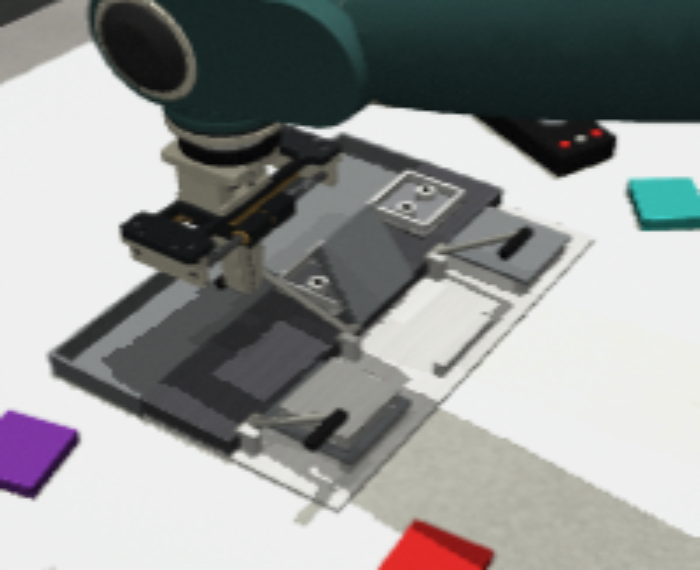

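Cover 0, at (425,190) and (407,205), shows two bosses and is complete. Cover 1 has toppled. I'll retract and go to lever 2.

```bash
python3 -m inch '[[[13,-26,0,0,0],[28,-42,0,0,0],[46,-55,0,0,0],[66,-64,0,0,0],[87,-69,0,0,0],[109,-70,0,0,0],[131,-66,0,0,0],[151,-62,0,0,0],[175,-62,0,0,0],[203,-62,0,0,0],[203,-62,-45,0,0],[203,-62,-90,0,0]]]';  python3 -m inch '[[[0,0,-44,0,0],[0,16,-44,0,0],[0,32,-44,0,0],[0,32,-44,0,0]]]';python3 -c "
from h import *
goto(-.0978,.208,.093)
p,d=r.snapshot('side');cv2.imwrite('pics/s6c.png',cv2.resize(p[100:290,140:340],None,fx=3.5,fy=3))"
```

```text
clock: 10.0
position: [0.3773, 0.1218, 0.3141]
tcp_rot: [-0.037, 0.708, -0.705, 0.031]
contact_force: [1.4, 0.0, 0.4]
gripper_width: 0.0004
clock: 10.4
position: [0.3725, 0.165, 0.28]
tcp_rot: [-0.038, 0.708, -0.705, 0.03]
contact_force: [-0.3, 0.0, -0.6]
gripper_width: 0.0008
shift mm [-18.2   0.8  -1.3] turn 0.0011 tip fix [-116.   206.7   94. ]
```

View pics/s6c.png

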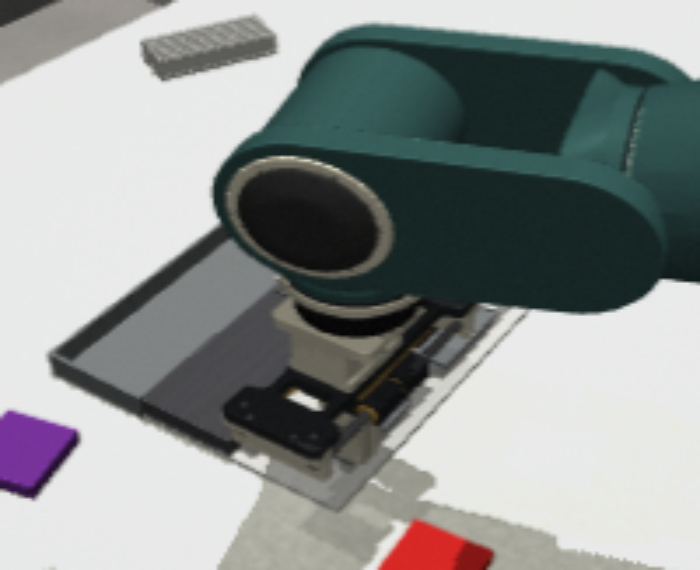

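The arm blocks the view. The pose matches the pattern used for the other two levers, so I'll carry on.

```bash
python3 -m inch '[[[-10,1,0,0,0],[-18,1,0,0,0],[-26,-7,0,0,0],[-34,-14,0,0,0],[-43,-21,0,0,0],[-52,-26,0,0,0],[-62,-30,0,0,0],[-73,-34,0,0,0],[-84,-36,0,0,0],[-95,-38,0,0,0],[-106,-38,0,0,0],[-117,-37,0,0,0]]]'; python3 -c "
from h import *
goto(.0005,.208,.131)"
```

```text
clock: 11.65
position: [0.4906, 0.1759, 0.317]
tcp_rot: [-0.037, 0.708, -0.705, 0.03]
contact_force: [-1.1, 0.6, 1.1]
gripper_width: 0.0001
shift mm [ 2.3  0.  -1.6] turn 0.0003 tip fix [  2.8 206.4 131. ]
```

```bash
python3 -m inch '[[[-8,2,0,0,0],[-19,5,0,0,0],[-29,9,0,0,0],[-39,14,0,0,0],[-48,20,0,0,0],[-57,27,0,0,0],[-65,34,0,0,0],[-72,43,0,0,0],[-78,52,0,0,0],[-83,62,0,0,0],[-86,67,0,0,0],[-86,67,0,0,0]]]'; python3 -m inch '[[[0,0,0,0,0],[0,0,0,0,0]]]' ;python3 -c "
from h import *
goto(.0005,.208,.131)
p,d=r.snapshot('side');cv2.imwrite('pics/s7c.png',cv2.resize(p[100:290,140:340],None,fx=3.5,fy=3))"
```

```text
clock: 12.85
position: [0.5755, 0.1844, 0.2479]
tcp_rot: [-0.038, 0.708, -0.705, 0.03]
contact_force: [-4.9, -2.4, -2.3]
gripper_width: 0.0006
clock: 13.05
position: [0.5754, 0.1843, 0.2482]
tcp_rot: [-0.038, 0.708, -0.705, 0.03]
contact_force: [-3.1, -1.1, -0.6]
gripper_width: 0.0006
shift mm [ 88.  -67.8  -1.7] turn 0.0002 tip fix [ 87.7 206.6  62.2]
```

View pics/s7c.png

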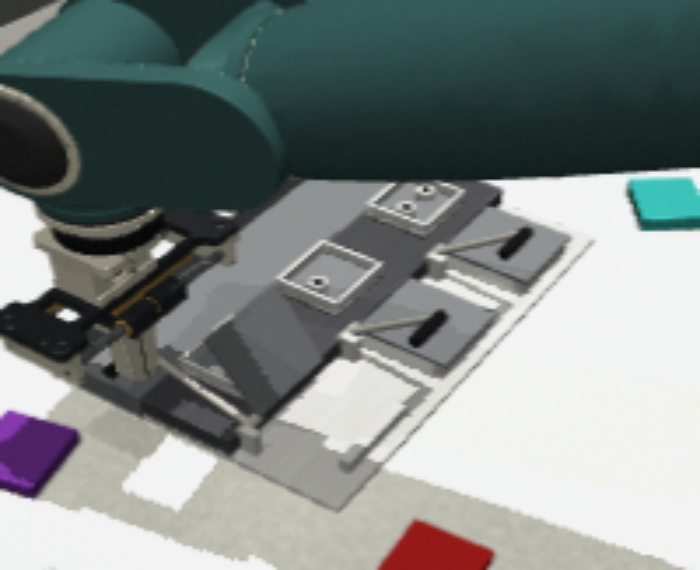

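```bash
python3 -m inch '[[[13,-26,0,0,0],[28,-42,0,0,0],[46,-55,0,0,0],[66,-64,0,0,0],[87,-69,0,0,0],[109,-70,0,0,0],[131,-66,0,0,0],[151,-62,0,0,0],[175,-62,0,0,0],[203,-62,0,0,0],[210,-80,40,0,0],[210,-100,85,0,0]]]';  python3 -m inch '[[[0,0,45,0,0],[0,0,90,0,0],[0,0,135,0,0],[0,0,180,0,0],[0,0,225,0,0],[0,0,270,0,0],[0,0,270,0,0]]]';python3 -c "
from h import *
p,d=r.snapshot('side');cv2.imwrite('pics/s8.png',p);cv2.imwrite('pics/s8c.png',cv2.resize(p[100:290,140:340],None,fx=3.5,fy=3))
p,d=r.snapshot('top');cv2.imwrite('pics/t8.png',p);cv2.imwrite('pics/t8c.png',cv2.resize(p[130:245,195:345],None,fx=5,fy=5,interpolation=cv2.INTER_CUBIC))
"
```

```text
clock: 14.3
position: [0.3742, 0.0794, 0.3511]
tcp_rot: [-0.039, 0.708, -0.705, 0.032]
contact_force: [1.3, 0.2, 0.6]
gripper_width: 0.0004
clock: 15.0
position: [0.4009, -0.1931, 0.3502]
tcp_rot: [-0.037, 0.707, -0.705, 0.031]
contact_force: [-0.3, 0.6, 0.2]
gripper_width: 0.0004
```

View pics/s8c.png

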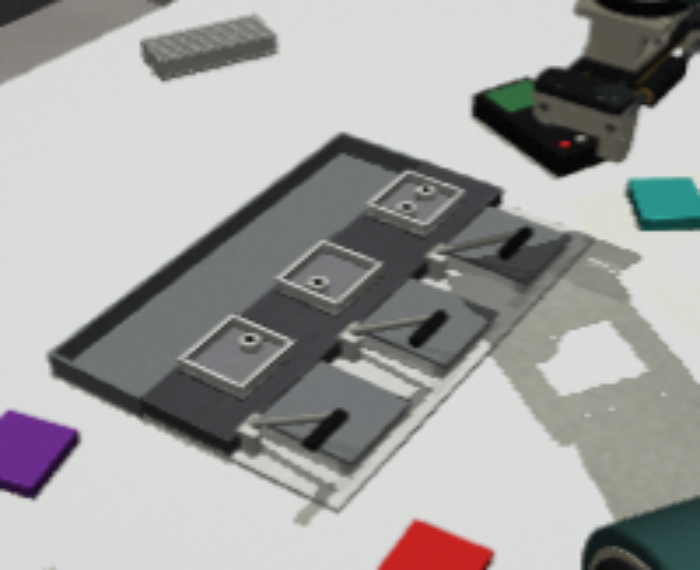

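View pics/t8c.png

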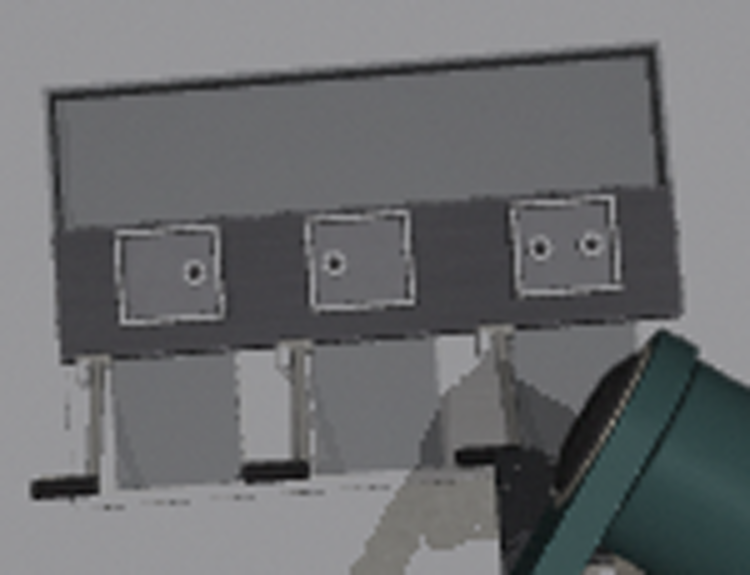

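All three covers lie hollow up on the deck. In the top crop, the one at (567,245) has two bosses (540,247 and 591,243), so it is complete and stays. The covers at (360,260) and (170,275) have one boss each (334,262 and 194,271), so both are rejects. Now I'll measure them.

```bash
python3 - <<'E'
from h import *
for k,pts in {'c1':[(307,218),(410,210),(414,303),(313,309)],'c2':[(116,232),(218,226),(222,317),(122,324)]}.items():
    q=np.array([w2f(onplane('top',195+(u+.5)/5,130+(v+.5)/5,.048))[:2] for u,v in pts])*1000
    print(k,q.round(0).tolist(),q.mean(0).round(1))
goto(-.012,0.0,.100); 
E
```

```text
c1 [[83.0, 38.0], [84.0, -31.0], [21.0, -29.0], [22.0, 38.0]] [52.5  3.7]
c2 [[83.0, 165.0], [82.0, 97.0], [21.0, 98.0], [21.0, 165.0]] [ 51.7 131.4]
shift mm [-110.1   63.9 -148.7] turn 0.0024 tip fix [-121.2 -149.3  164.2]
```

```bash
python3 -m inch '[[[-25,0,-31,0,0],[-50,0,-62,0,0],[-75,0,-93,0,0],[-100,0,-124,0,0],[-125,0,-153,0,0],[-125,40,-153,0,0],[-125,80,-153,0,0],[-125,110,-153,0,0],[-125,126,-153,0,0],[-125,126,-153,0,0]]]'; python3 -c "
from h import *
goto(.09,0.004,.037); 
p,d=r.snapshot('side');cv2.imwrite('pics/s9c.png',cv2.resize(p[100:290,140:340],None,fx=3.5,fy=3))"
```

```text
clock: 16.1
position: [0.5087, -0.024, 0.2225]
tcp_rot: [-0.039, 0.708, -0.705, 0.031]
contact_force: [-0.6, 0.0, 0.4]
gripper_width: 0.0006
shift mm [-88.5  -1.5   1.9] turn 0.0037 tip fix [ 1.5  5.6 36.5]
```

View pics/s9c.png

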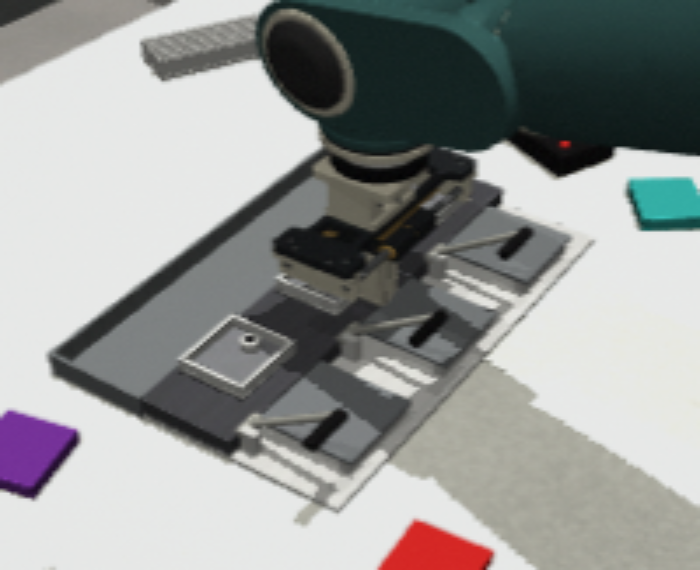

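```bash
python3 -m inch '[[[-9,0,1,0,0],[-18,0,1,0,0],[-27,0,1,0,0],[-36,0,1,0,0],[-45,0,1,0,0],[-54,0,1,0,0],[-62,0,1,0,0],[-70,0,1,0,0],[-78,0,1,0,0],[-86,0,1,0,0],[-92,0,1,0,0],[-92,0,1,0,0]]]'; python3 -c "
from h import *
goto(.09,0.004,.037); 
p,d=r.snapshot('side');cv2.imwrite('pics/s10c.png',cv2.resize(p[100:290,140:340],None,fx=3.5,fy=3))
p,d=r.snapshot('top');cv2.imwrite('pics/t10c.png',cv2.resize(p[130:245,195:345],None,fx=5,fy=5,interpolation=cv2.INTER_CUBIC))"
```

```text
clock: 17.35
position: [0.6015, -0.0162, 0.2234]
tcp_rot: [-0.038, 0.708, -0.705, 0.032]
contact_force: [0.7, -0.2, 0.3]
gripper_width: 0.0002
shift mm [5.  0.4 0.5] turn 0.0034 tip fix [95.   4.5 37.4]
```

View pics/s10c.png

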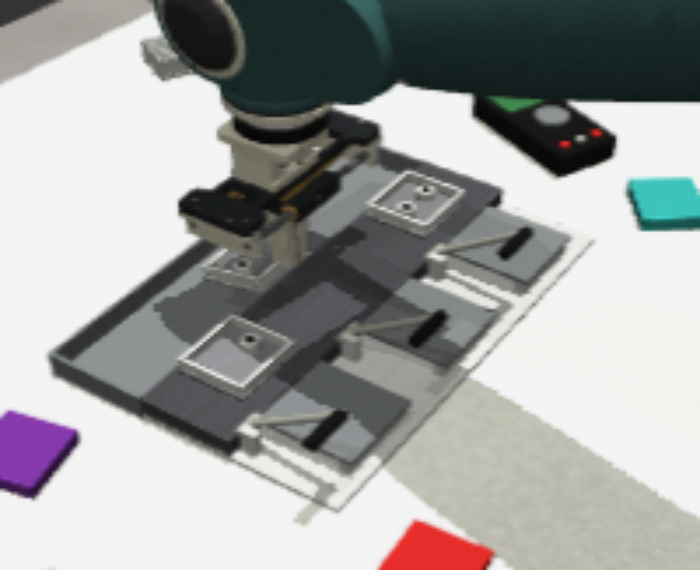

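View pics/t10c.png

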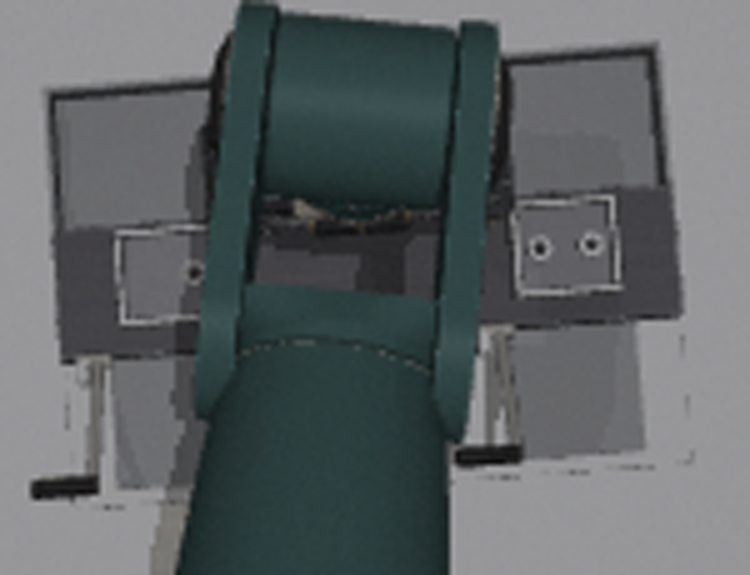

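The first reject is in the tray. Next is the second.

```bash
python3 -m inch '[[[0,-30,0,0,0],[0,-60,0,0,0],[23,-60,-32,0,0],[46,-60,-64,0,0],[69,-60,-95,0,0],[93,-60,-127,0,0],[93,-60,-127,0,0],[93,-30,-127,0,0],[93,-10,-127,0,0],[93,0,-127,0,0],[93,0,-127,0,0]]]'; python3 -c "
from h import *
goto(.002,0.131,.037)"
```

```text
clock: 18.55
position: [0.4957, 0.1006, 0.2237]
tcp_rot: [-0.039, 0.708, -0.705, 0.031]
contact_force: [0.4, -0.7, 0.1]
gripper_width: 0.0005
shift mm [-1.6  0.7 -0.1] turn 0.0031 tip fix [  0.4 130.8  37.7]
```

```bash
python3 -m inch '[[[-9,0,0,0,0],[-18,0,0,0,0],[-27,0,0,0,0],[-36,0,0,0,0],[-45,0,0,0,0],[-54,0,0,0,0],[-62,0,0,0,0],[-70,0,0,0,0],[-78,0,0,0,0],[-86,0,0,0,0],[-94,0,0,0,0],[-94,0,0,0,0]]]'; python3 -m inch '[[[0,-45,0,0,0],[0,-90,0,0,0],[45,-100,0,0,0],[90,-110,0,0,0],[135,-120,0,0,0],[180,-130,0,0,0],[205,-130,40,0,0],[205,-130,85,0,0],[205,-130,130,0,0],[205,-130,175,0,0],[205,-130,220,0,0],[205,-130,265,0,0]]]'; python3 -m inch '[[[0,0,45,0,0],[0,0,90,0,0],[0,0,135,0,0],[0,0,135,0,0]]]'; python3 -c "
from h import *
p,d=r.snapshot('side');cv2.imwrite('pics/s11.png',p)
p,d=r.snapshot('top');cv2.imwrite('pics/t11.png',p);cv2.imwrite('pics/t11c.png',cv2.resize(p[130:245,195:345],None,fx=5,fy=5,interpolation=cv2.INTER_CUBIC))"
```

```text
clock: 19.75
position: [0.59, 0.1099, 0.2226]
tcp_rot: [-0.039, 0.708, -0.705, 0.031]
contact_force: [-0.3, -1.1, -0.3]
gripper_width: 0.0007
clock: 20.95
position: [0.413, -0.1762, 0.354]
tcp_rot: [-0.038, 0.707, -0.705, 0.031]
contact_force: [1.0, 0.2, 0.4]
gripper_width: 0.0005
clock: 21.35
position: [0.4259, -0.3143, 0.3528]
tcp_rot: [-0.037, 0.707, -0.705, 0.03]
contact_force: [-0.5, -0.6, 0.3]
gripper_width: 0.0007
```

View pics/s11.png

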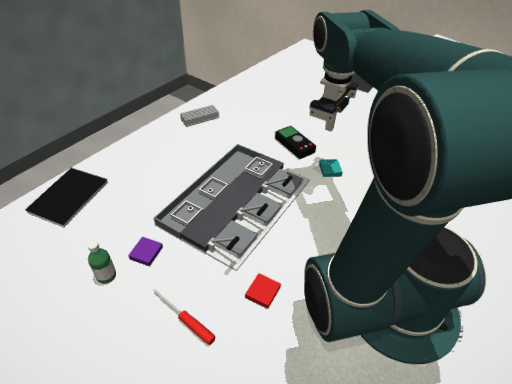

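View pics/t11c.png

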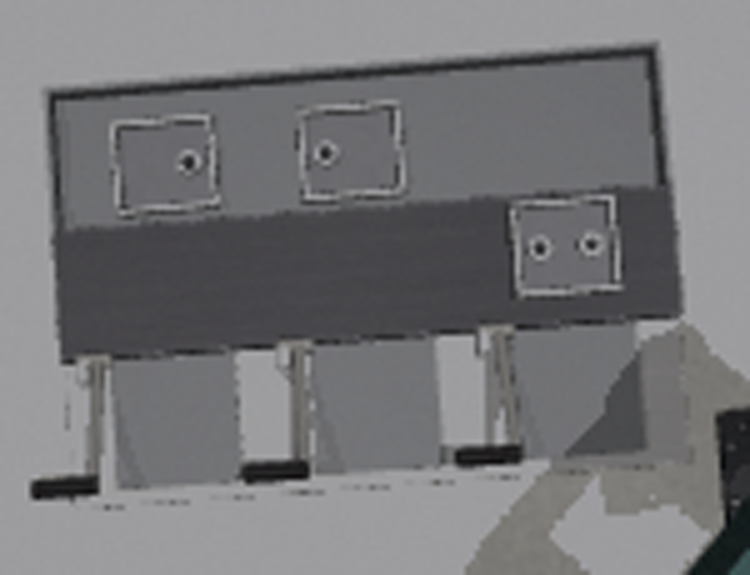

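Both one-boss covers are in the tray at crop (165,165) and (352,152), and the two-boss cover is on the deck at (567,245). The bystanders haven't moved. I'll check the numbers and hand in.

```bash
python3 -c "
from h import *
for u,v,z in [(165,165,.022),(352,152,.022),(567,245,.048)]: print((w2f(onplane('top',195+u/5,130+v/5,z))*1000).round())
print(r.state()['contact_force'],abs(r.state()['dq']).max()); r.sign_off()"
```

```text
[130. 132.  22.]
[130.   4.  22.]
[  53. -133.   48.]
[ 0.68133305 -0.39273898 -0.89392039] 0.031121265455861087
the job is handed in; nothing more can be done
```

I turned all three covers with their levers, so they lay hollow side up on the deck. I then pushed the two single-boss covers over the deck's far edge into the reject tray with the closed fingers, and handed the job in at about 21.5 s of the 64 s allowed.

**Final positions (fixture frame, from the last top picture):**

| Cover | x (mm) | y (mm) | Where it lies |
|---|---|---|---|
| Single-boss cover | 130 | 132 | In the tray, allowed range x = 105 to 186 |
| Single-boss cover | 130 | 4 | In the tray, allowed range x = 105 to 186 |
| Two-boss cover | 53 | -133 | On the deck, hollow side up |

I assumed the heights (22 mm in the tray, 48 mm on the deck) when casting the rays and did not measure them. The last pictures show the covers lying flat.

**Other checks:** The meter, screwdriver and bottle look unmoved by eye; I did not measure them. The gripper was clear of everything, with the force reading at noise level (about 1 N). The highest wrist force I saw between moves was about 6 N. No check failed or disagreed.

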